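# Run the row of sample tins up to the lid press and shut the lane gate

## Robot

A 7-joint arm with a two-finger parallel gripper is mounted at the origin on the work surface. World frame = base frame: x ahead of the robot, y to its left, z up, the work surface at z = 0. Lengths are in m, angles in rad, forces in N, time in s.
With the tool pointing down it reaches from about 0.425 to 0.8 m from the base axis. Payload 8.3 kg.
Tool frame: the origin (TCP) lies on the centre line of the jaws, within the pads' length; the fingertips stand 17 mm ahead of it and the grasp point (between the pads) lies 2 mm behind it; z points along the fingers, y is the line along which they close (so a half turn about z gives the same grasp; the last joint's range is limited). The gripper opens to 85 mm and grips with 20 to 120 N. Pads are 22 mm wide; open, the fingers measure 114 mm over their backs; the gripper's body (76 mm by 85 mm) begins 54 mm behind the grasp point. The pads swing forward as they close: fully open they stand 13 mm farther back than shut.
Start: joints at [-1.208, 0.383, 0.016, 1.37, -0.006, 1.388, -0.046], TCP at [0.258, 0.569, 0.248] pointing down, gripper open.
Joint ranges: [-2.95, 2.95], [-0.25, 2.06], [-1.52, 1.56], [0.18, 2.33], [-1.44, 4.58], [0.02, 2.06], [-3.01, 3.01]. Speed limits (rad/s): [2.39, 2.39, 3.01, 3.01, 3.14, 3.14, 3.14].

## Interface

Orientations are given as [roll, pitch, yaw] about the fixed x, y, z axes, in that order (R = Rz(yaw) Ry(pitch) Rx(roll)).
In Python, from workcell import ctrl, snapshot, get_calibration, workorder, cut_out, tip_of gives the robot as it stands.
- The arm moves only by the tool play_rows, never from a script. Its argument "motion" is a list of rows, each a list of 7 numbers: the turn, a rotation vector about the tool's x, y, z in units of 10 degrees (1.0 is 10 degrees), then the shift along the tool's x, y, z in units of 40 mm (1.0 is 40 mm), then the opening in per cent of the stroke, from 0 (shut) to 100 (fully open). In form: [[wx, wy, wz, tx, ty, tz, claw], ...]. A call has 1 to 12 rows; each row shifts and turns the commanded pose from where the row before left it, along the tool's axes as they then stand; what a row does not reach is not made up. A row lasts 1/8 s, in which the tool goes at most 62.5 mm and 10.7 degrees, less where a joint would pass 70% of its speed; a pose out of reach is approached as far as the arm can. A call is refused whole if a number of a shift passes 1 or a number of a turn 1, either way. A call with a gripper value outside its range is refused whole. The fingers move at their own pace and stop on an object; the grip force is fixed at half the most. Time passes only in rows, so rows that do not move let the fingers close. It gives the time, the measured TCP pose, the force, the opening and the grip force at its end, in the units of the state.
- ctrl.get_state(): the state, without advancing time (a new reading comes with each control period).
- snapshot(name): name is "side" or "top" or "wrist"; returns the picture (384x512x3 uint8, blue, green, red); there is no depth.
- get_calibration(name): a dict with "K" (3x3 intrinsics, pixels), "k1" (the pictures are not rectified: a ray, as slopes to the right and down, at radius r is drawn at 1 + k1 r^2 times it, then the intrinsics apply), "R" (3x3) and "t" (3): a world point X has camera coordinates R X + t. Camera axes: x right, y down, z forward; pixel columns grow to the right and rows downward; lengths in m; the calibration is good to about 2 mm. A picture is of the moment at which its call begins: read the wrist's pose just before it. get_calibration takes no time and is no camera call; for the wrist camera it gives the pose at the moment of the call.
- workorder.finish_job(): hands the job in; it is judged then, once.
Trained networks look in the newest picture that a camera, given by its name, has taken for a name from the list of things; names that differ only in an ending like _2 or _b are one class to them, and where a whole thing is asked for, a point or a joint stands for the part that bears it (a point fixed in the world has none). Each returns a list of dicts, best first, with "p" (0 to 1); they miss things now and then, are a little off and sometimes report something else, mostly with a low value. They report only what shows in the picture. A call takes as long as a camera call. They do not tell look-alikes from the thing itself.
- cut_out(camera, query): "mask" (384x512 bool, what is visible of it) and "pixel" ([column, row] in pixels, amid what is visible of it).
- tip_of(camera, query): "pixel" ([column, row] in pixels: a listed point, or the origin of a listed thing).
The state is a dict: "t": time; "joint_positions": joint angles; "dq": joint speeds; "effort": joint torques, N m; "eef_pos": TCP position; "tool_rot": TCP orientation; "ft_force": force on the tool from outside, world axes, zero at the start; "torque": the same for the moment, N m; "gripper_width": finger opening in m; "finger_force": force on a finger pad.
Only numpy, scipy, OpenCV 4.12 (cv2) and the standard library are available. Lean on these libraries where they do the work, as an engineer would, in place of code of your own. Each camera call takes 0.05 s, during which the arm holds its last target. There are 200 camera calls.

## Task

Push the whole row of paint tins gently along the rails of the lid press until the first tin stands against the white end stop and all four are closed up, then swing the red gate fully shut across the lane behind the last tin. Do it all with the fingertips: do not grip, lift or tip any tin, and leave the other things on the bench where they are.

Things in the scene. Friction and masses are not known exactly. Their poses are not given: they have to be found in the camera images.
- lane: Tin lane of the bench lid press, fixed: an aluminium deck 150 mm wide, 550 long, 12 thick, with two round steel guide bars. Origin on the bench, middle of the lane's width, 200 mm before the stop face. Its y axis runs along the lane towards the end stop (the push direction), x across the lane to the far side, where the gate is hinged; z up. The deck reaches from y = -230 to +320 mm.
- infeed (a point): Middle of the lane's open end at deck height (12 mm above the bench), at lane y = -165 mm. From here to the stop the bars run parallel, 61 mm clear between them, 8 mm thick, tops 38 mm above the bench; behind it they flare outwards for 57 mm. The row slides freely on the deck: a push of a few newtons (under 10) moves it, and the push rises sharply at the stop.
- press_plate (a point): Centre of the underside of the round pressing plate (60 mm) of the green lever press, 113 mm above the bench, over the first tin's home place. The press's head overhangs the lane only where lane y is above 135 mm; its column stands behind the stop.
- stop_face (a point): Foot of the face of the white end stop (66 mm wide, 50 tall), at deck height (12 mm above the bench), middle of the lane. Axes as the lane's: y points on into the stop, so tins stand at negative y. With the row fully home the four tin centres are at y = -29, -87, -145 and -203 mm.
- gate_pivot (a point): Axis of the gate's upright hinge, 48 mm above the bench, at x = +50, y = -40 mm on the lane.
- gate_tip (a point): On the gate arm at mid height (48 mm above the bench), 65 mm from the hinge axis, under the black knob. The arm is a red bar 72 mm long, 8 thick, 16 tall (40 to 56 mm above the bench, clear over the guide bars); the upright knob is 10 mm thick and reaches 80 mm above the bench.
- gate (a joint): Red gate, rad: 0 = fully shut on its own stop, arm straight across the lane (along lane -x), 4 mm behind the home row; it spans most of the lane, so no tin can pass. Grows anticlockwise from above: 1.57 points back along the lane (-y) outside the bar, 2.2 (limit) back and outwards. Starts open at 1.65 to 2.15, stays where left, light friction (about 1 N at the tip).
- tin_blue: filled sample tin, bright steel with a blue band and a blue paint dab on the lid; 58 mm diameter over its top and bottom seams (56 between them), 62 mm tall, about 0.2 kg. Origin: centre of its underside, z axis up. The four tins stand in the lane between the bars in one touching row, in any colour order; the first starts 55 to 110 mm short of the stop.
- tin_red: filled sample tin, bright steel with a red band and a red paint dab on the lid; 58 mm diameter over its top and bottom seams (56 between them), 62 mm tall, about 0.2 kg. Origin: centre of its underside, z axis up.
- tin_green: filled sample tin, bright steel with a green band and a green paint dab on the lid; 58 mm diameter over its top and bottom seams (56 between them), 62 mm tall, about 0.2 kg. Origin: centre of its underside, z axis up.
- tin_yellow: filled sample tin, bright steel with a yellow band and a yellow paint dab on the lid; 58 mm diameter over its top and bottom seams (56 between them), 62 mm tall, about 0.2 kg. Origin: centre of its underside, z axis up.
- jar: empty clear glass jar, 72 mm diameter, 85 mm tall, standing on the bench: leave it. Origin under its centre.
- tape: roll of yellow masking tape lying flat, 96 mm diameter, 25 mm high: leave it. Origin under its centre.
- brush: flat paint brush with wooden handle, about 200 mm long, lying on the bench: leave it.
- knife: palette knife with dark wooden handle, 200 mm, lying on the bench: leave it.
- mallet: rubber mallet lying on the bench, 290 mm long, head 56 mm thick: leave it.
- tub: white plastic tub, 124 mm diameter at the rim, 105 mm tall: leave it. Origin under its centre.
There are look-alikes about, which are no part of the job. What is shaped like the tin_green but purple is not meant. What is shaped like the tin_red but orange is not meant.

How it is judged:
By the outcome, as a careful person would: the job done as asked, in the order asked, and still so for the second after the job is handed in, with the robot touching nothing.
It also fails if it takes over 48 s, if anything falls off the work surface, if the arm or the gripper's body presses on something with over 40 N, if the wrist force passes 120 N, or if a joint passes its speed limit or range.

## Working session

There is one attempt and no reset: what is moved stays moved. The work goes in short steps, Python scripts to look and compute and a tool call to move; the robot and the scene stay as the last step left them, time stands still between calls to the robot, and variables do not carry over. Pictures are saved under pics/ and viewed, at most 10 in all, crops included, and the job is handed in when it is done.

Besides the shell and the picture viewer there is one more tool, called after "Call:" by a JSON object that holds its "method" and its "body", one argument or row to a line. play_rows: Moves the arm, as the interface text tells. Its arguments: {"type":"object","properties":{"motion":{"type":"array"}},"required":["motion"]}

```bash
mkdir -p pics; ls
python3 - <<'E'
from workcell import *
import cv2,numpy as np
s=ctrl.get_state();print({k:np.round(v,3).tolist() for k,v in s.items()})
for n in("top","side"):
    im=snapshot(n);cv2.imwrite(f"pics/{n}0.png",cv2.resize(im,(800,600)))
    for q in("infeed","stop_face","press_plate","gate_pivot","gate_tip","tin_blue","tin_red","tin_green","tin_yellow"):
        print(n,q,[(np.round(d["pixel"]).tolist(),round(d["p"],2)) for d in tip_of(n,q)[:3]])
print(ctrl.get_state()["t"])
E
```

```text
pics
{'t': 0.0, 'joint_positions': [-1.208, 0.384, 0.016, 1.371, -0.006, 1.388, -0.046], 'dq': [-0.0, 0.001, -0.001, -0.0, 0.0, -0.001, 0.001], 'effort': [-0.001, -62.758, 0.844, -37.182, 0.017, 0.014, -0.0], 'eef_pos': [0.258, 0.569, 0.247], 'tool_rot': [-3.14, 0.0, 2.716], 'ft_force': [-0.529, -0.471, 0.26], 'torque': [-0.02, -0.023, -0.051], 'finger_force': 0.0, 'gripper_width': 0.086}
top infeed [([316.0, 195.0], 0.91)]
top stop_face [([212.0, 210.0], 0.81)]
top press_plate [([215.0, 201.0], 0.79), ([298.0, 180.0], 0.43)]
top gate_pivot [([276.0, 185.0], 0.91)]
top gate_tip [([133.0, 215.0], 0.62), ([297.0, 182.0], 0.54)]
top tin_blue [([237.0, 205.0], 0.72)]
top tin_red [([221.0, 164.0], 0.65), ([253.0, 202.0], 0.48)]
top tin_green [([304.0, 156.0], 0.79), ([292.0, 200.0], 0.62), ([244.0, 139.0], 0.58)]
top tin_yellow [([272.0, 203.0], 0.77)]
side infeed [([276.0, 267.0], 0.73), ([361.0, 328.0], 0.37)]
side stop_face [([238.0, 181.0], 0.65), ([249.0, 218.0], 0.52), ([257.0, 227.0], 0.36)]
side press_plate [([237.0, 163.0], 0.8), ([208.0, 264.0], 0.57)]
side gate_pivot [([279.0, 223.0], 0.93)]
side gate_tip [([286.0, 242.0], 0.5)]
side tin_blue [([244.0, 202.0], 0.55)]
side tin_red [([250.0, 218.0], 0.81), ([286.0, 184.0], 0.67), ([235.0, 163.0], 0.66)]
side tin_green [([265.0, 245.0], 0.85), ([320.0, 248.0], 0.58)]
side tin_yellow [([237.0, 164.0], 0.37)]
1.0
```

View pics/top0.png

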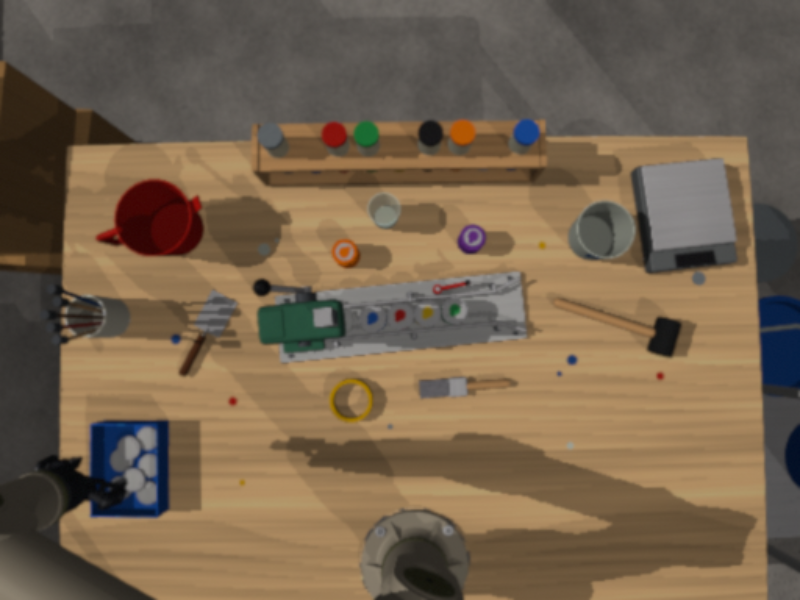

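View pics/side0.png

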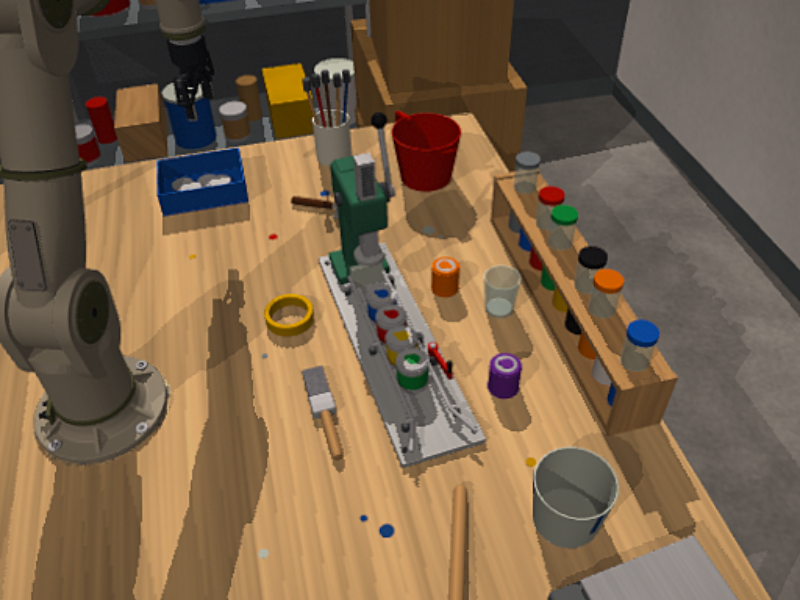

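```bash
cat > h.py <<'E'
from workcell import *
import cv2,numpy as np
def ray(c,px):
    k=get_calibration(c) if isinstance(c,str) else c
    K,R,t=map(np.array,(k["K"],k["R"],k["t"]))
    d=cv2.undistortPoints(np.array([[px]],float),K,np.array([k["k1"],0,0,0,0.]))[0,0]
    return -R.T@t, R.T@np.array([d[0],d[1],1])
def at(c,px,z):
    o,d=ray(c,px);return o+d*(z-o[2])/d[2]
def proj(c,X):
    k=get_calibration(c);K,R,t=map(np.array,(k["K"],k["R"],k["t"]))
    return cv2.projectPoints(np.array(X,float).reshape(-1,3),cv2.Rodrigues(R)[0],t,K,np.array([k["k1"],0,0,0,0.]))[0][:,0]
def tri(p):
    A=0;b=0
    for c,px in p:
        o,d=ray(c,px);d/=np.linalg.norm(d);M=np.eye(3)-np.outer(d,d);A=A+M;b=b+M@o
    return np.linalg.solve(A,b)
E
python3 - <<'E'
from h import *
np.set_printoptions(precision=3,suppress=True)
i=at("top",(316,195),.012);s=at("top",(212,210),.012);g=at("top",(276,185),.048)
print("infeed",i,at("side",(276,267),.012));print("stop",s,np.linalg.norm(i-s))
print("piv",g,at("side",(279,223),.048)); print("tip",at("top",(297,182),.048),at("side",(286,242),.048))
for n,p in dict(b=(237,205),r=(253,202),y=(272,203),g=(292,200)).items(): print(n,at("top",p,.012))
print(at("side",(265,245),.012),at("side",(250,218),.012), at("side",(244,202),.012))
E
```

```text
infeed [ 0.562 -0.185  0.012] [ 0.564 -0.18   0.012]
stop [0.516 0.176 0.012] 0.3645288093089884
piv [ 0.596 -0.045  0.048] [ 0.606 -0.06   0.048]
tip [ 0.605 -0.117  0.048] [ 0.605 -0.132  0.048]
b [0.532 0.089 0.012]
r [0.541 0.034 0.012]
y [ 0.537 -0.032  0.012]
g [ 0.546 -0.102  0.012]
[ 0.555 -0.099  0.012] [0.538 0.012 0.012] [0.536 0.081 0.012]
```

The top view shows the row in order blue, red, yellow, green (512-px columns 237, 253, 272, 292, at row ~202). The press is at the left (+y) and the open infeed at (316,195). The red gate lies open along the far bar, from (276,185) to (297,182).

The look-alikes stand off the lane: orange at (221,164) and purple at (304,156). The four tins in the lane have the right colours. Measured lane points agree with the given sizes: infeed to stop is 364.5 mm against 365.

I'll lift, yaw so that tool x lies along the lane, and travel to behind the green tin.

Call:
{"method": "play_rows", "body": {
  "motion": [
    [0, 0, 1, 0, 0, -0.5, 0],
    [0, 0, 1, 0, 0, -0.5, 0],
    [0, 0, 1, 0, 0, -0.5, 0],
    [0, 0, 1, 0, 0, -0.5, 0],
    [0, 0, 1, 0, 0, -0.5, 0],
    [0, 0, 0.84, 0, 0, -0.5, 0],
    [0, 0, 0, -1, 0.27, 0, 0],
    [0, 0, 0, -1, 0.27, 0, 0],
    [0, 0, 0, -1, 0.27, 0, 0],
    [0, 0, 0, -1, 0.27, 0, 0],
    [0, 0, 0, -1, 0.27, 0, 0],
    [0, 0, 0, -1, 0.27, 0, 0]
  ]
}}

```text
t: 2.5
eef_pos: [0.3529, 0.3378, 0.3685]
tool_rot: [3.141, -0.0, 1.697]
ft_force: [0.7, -0.0, 1.2]
gripper_width: 0.0
finger_force: 0.0
```

Call:
{"method": "play_rows", "body": {
  "motion": [
    [0, 0, 0, -1, 0.27, 0, 0],
    [0, 0, 0, -1, 0.27, 0, 0],
    [0, 0, 0, -1, 0.27, 0, 0],
    [0, 0, 0, -1, 0.27, 0, 0],
    [0, 0, 0, -1, 0.27, 0, 0],
    [0, 0, 0, -1, 0.27, 0, 0],
    [0, 0, 0, -1, 0.27, 0, 0],
    [0, 0, 0, -1, 0.27, 0, 0],
    [0, 0, 0, -1, 0.27, 0, 0],
    [0, 0, 0, -1, 0.27, 0.3, 0],
    [0, 0, 0, -1, 0.27, 0.5, 0],
    [0, 0, 0, -1, 0.27, 0.5, 0]
  ]
}}

```text
t: 4.0
eef_pos: [0.5419, -0.1217, 0.316]
tool_rot: [3.141, -0.0, 1.697]
ft_force: [0.3, 0.5, -0.4]
gripper_width: 0.0001
finger_force: 0.0
```

Run:
```python
from h import *
np.set_printoptions(precision=3,suppress=True)
s=ctrl.get_state();print(s["t"],s["eef_pos"],s["tool_rot"])
im=snapshot("wrist");cv2.imwrite("pics/w1.png",cv2.resize(im,(800,600)))
for q,z in(("infeed",.012),("stop_face",.012),("gate_pivot",.048),("gate_tip",.048),("tin_green",.012),("tin_yellow",.012),("tin_red",.012),("tin_blue",.012)):
    print(q,[(np.round(d["pixel"]).tolist(),round(d["p"],2),at("wrist",d["pixel"],z)) for d in tip_of("wrist",q)[:2]])
```

```text
4.0 [ 0.542 -0.122  0.316] [ 3.141 -0.     1.697]
infeed [([266.0, 202.0], 0.98, array([ 0.562, -0.189,  0.012]))]
stop_face []
gate_pivot [([306.0, 115.0], 0.8, array([ 0.594, -0.057,  0.048])), ([268.0, 90.0], 0.67, array([ 0.544, -0.034,  0.048]))]
gate_tip [([307.0, 170.0], 0.78, array([ 0.608, -0.123,  0.048]))]
tin_green [([369.0, 175.0], 0.91, array([ 0.702, -0.125,  0.012])), ([268.0, 135.0], 0.7, array([ 0.554, -0.088,  0.012]))]
tin_yellow [([268.0, 89.0], 0.87, array([ 0.546, -0.029,  0.012]))]
tin_red [([271.0, 42.0], 0.95, array([0.542, 0.027, 0.012]))]
tin_blue [([267.0, 91.0], 0.45, array([ 0.544, -0.031,  0.012]))]
```

View pics/w1.png

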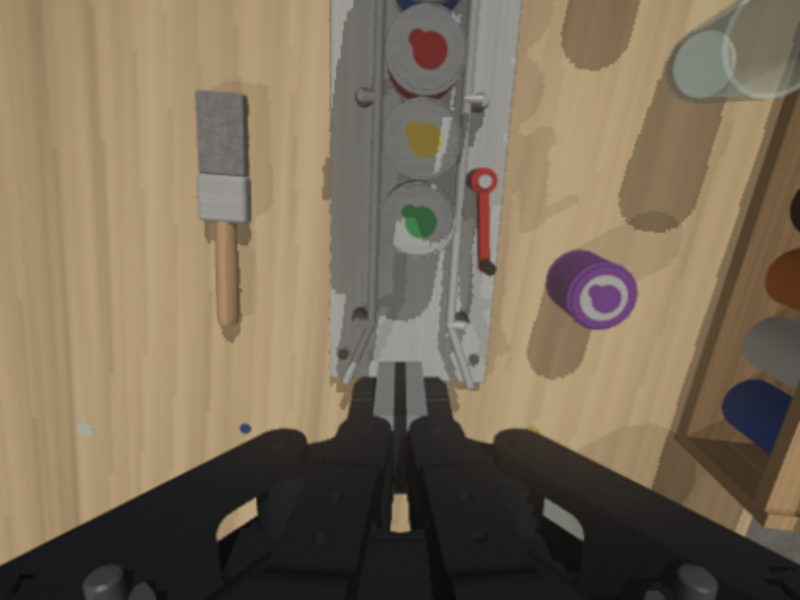

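The wrist view shows the green tin last in the row at (418,217), the gate open at about 1.6 rad with its pivot at (484,180) and tip at (487,267), and the purple look-alike off to the right at (590,290). The wrist and top measurements agree to about a centimetre. I'll go down between the bars at lane y ≈ −140 mm.

Call:
{"method": "play_rows", "body": {
  "motion": [
    [0, 0, 0, -0.55, 0.14, 0, 0],
    [0, 0, 0, -0.55, 0.14, 0, 0],
    [0, 0, 0, 0, 0, 1, 0],
    [0, 0, 0, 0, 0, 1, 0],
    [0, 0, 0, 0, 0, 1, 0],
    [0, 0, 0, 0, 0, 1, 0],
    [0, 0, 0, 0, 0, 1, 0],
    [0, 0, 0, 0, 0, 0.8, 0],
    [0, 0, 0, 0, 0, 0, 0]
  ]
}}

```text
t: 5.58
eef_pos: [0.5566, -0.1615, 0.0825]
tool_rot: [-3.138, -0.002, 1.698]
ft_force: [-0.4, -0.2, 0.3]
gripper_width: 0.0004
finger_force: 0.0
```

Run:
```python
from h import *
np.set_printoptions(precision=3,suppress=True)
s=ctrl.get_state();print(s["t"],s["eef_pos"])
p=np.array(s["eef_pos"])
w=snapshot("wrist");sd=snapshot("side")
u,v=proj("side",p)[0].astype(int);print(u,v)
c=sd[v-75:v+75,u-90:u+90]
cv2.imwrite("pics/w2.png",np.hstack([cv2.resize(w,(400,300)),cv2.resize(c,(400,300),interpolation=2)]))
```

```text
5.575 [ 0.557 -0.161  0.082]
271 245
```

View pics/w2.png

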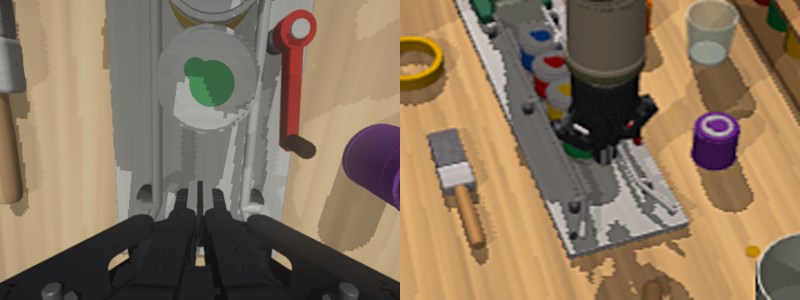

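The fingers are centred between the bars, with the green tin ahead and clear. I'll lower to push height, then push slowly.

Call:
{"method": "play_rows", "body": {
  "motion": [
    [0, 0, 0, 0, 0, 0.4, 0],
    [0, 0, 0, 0, 0, 0.36, 0],
    [0, 0, 0, 0, 0, 0, 0],
    [0, 0, 0, 0.2, 0, 0, 0],
    [0, 0, 0, 0.15, 0, 0, 0],
    [0, 0, 0, 0.12, 0, 0, 0],
    [0, 0, 0, 0.12, 0, 0, 0],
    [0, 0, 0, 0.12, 0, 0, 0]
  ]
}}

```text
t: 6.68
eef_pos: [0.5544, -0.1345, 0.054]
tool_rot: [3.141, 0.0, 1.697]
ft_force: [0.3, 0.5, -0.7]
gripper_width: 0.0001
finger_force: 0.0
```

Call:
{"method": "play_rows", "body": {
  "motion": [
    [0, 0, 0, 0.1, 0, 0, 0],
    [0, 0, 0, 0.1, 0, 0, 0],
    [0, 0, 0, 0.1, 0, 0, 0],
    [0, 0, 0, 0.1, 0, 0, 0],
    [0, 0, 0, 0.1, 0, 0, 0],
    [0, 0, 0, 0.1, 0, 0, 0]
  ]
}}

```text
t: 7.42
eef_pos: [0.5513, -0.1124, 0.0541]
tool_rot: [3.141, 0.002, 1.695]
ft_force: [0.1, -5.7, -0.8]
gripper_width: -0.0004
finger_force: 2.5
```

Call:
{"method": "play_rows", "body": {
  "motion": [
    [0, 0, 0, 0.1, 0, 0, 0],
    [0, 0, 0, 0.1, 0, 0, 0],
    [0, 0, 0, 0.1, 0, 0, 0],
    [0, 0, 0, 0.1, 0, 0, 0]
  ]
}}

```text
t: 7.92
eef_pos: [0.5493, -0.0966, 0.0541]
tool_rot: [3.141, 0.002, 1.695]
ft_force: [0.2, -4.7, 0.5]
gripper_width: 0.0003
finger_force: 2.5
```

Call:
{"method": "play_rows", "body": {
  "motion": [
    [0, 0, 0, 0.1, 0, 0, 0],
    [0, 0, 0, 0.1, 0, 0, 0],
    [0, 0, 0, 0.1, 0, 0, 0],
    [0, 0, 0, 0.08, 0, 0, 0]
  ]
}}

```text
t: 8.43
eef_pos: [0.5474, -0.0813, 0.0541]
tool_rot: [3.141, 0.002, 1.695]
ft_force: [0.9, -5.9, 0.6]
gripper_width: -0.0003
finger_force: 2.6
```

Call:
{"method": "play_rows", "body": {
  "motion": [
    [0, 0, 0, 0.05, 0, 0, 0],
    [0, 0, 0, 0.05, 0, 0, 0]
  ]
}}

```text
t: 8.68
eef_pos: [0.5469, -0.0772, 0.054]
tool_rot: [3.141, 0.001, 1.695]
ft_force: [0.4, -4.6, 0.3]
gripper_width: -0.0001
finger_force: 2.6
```

Call:
{"method": "play_rows", "body": {
  "motion": [
    [0, 0, 0, 0.05, 0, 0, 0],
    [0, 0, 0, 0.05, 0, 0, 0]
  ]
}}

```text
t: 8.93
eef_pos: [0.5464, -0.0732, 0.054]
tool_rot: [3.141, 0.001, 1.695]
ft_force: [1.0, -4.9, 0.0]
gripper_width: -0.0007
finger_force: 2.6
```

Call:
{"method": "play_rows", "body": {
  "motion": [
    [0, 0, 0, 0.05, 0, 0, 0],
    [0, 0, 0, 0.05, 0, 0, 0]
  ]
}}

```text
t: 9.18
eef_pos: [0.546, -0.0693, 0.0541]
tool_rot: [3.141, 0.001, 1.695]
ft_force: [0.6, -4.9, 1.0]
gripper_width: -0.0001
finger_force: 2.7
```

Call:
{"method": "play_rows", "body": {
  "motion": [
    [0, 0, 0, 0.04, 0, 0, 0],
    [0, 0, 0, 0.04, 0, 0, 0]
  ]
}}

```text
t: 9.43
eef_pos: [0.5457, -0.0661, 0.0541]
tool_rot: [3.141, 0.001, 1.695]
ft_force: [1.0, -5.3, 0.6]
gripper_width: 0.0001
finger_force: 2.8
```

Call:
{"method": "play_rows", "body": {
  "motion": [
    [0, 0, 0, 0.03, 0, 0, 0],
    [0, 0, 0, 0.03, 0, 0, 0]
  ]
}}

```text
t: 9.68
eef_pos: [0.5455, -0.0644, 0.0542]
tool_rot: [3.141, 0.002, 1.695]
ft_force: [1.8, -8.5, 0.5]
gripper_width: 0.0002
finger_force: 4.4
```

Call:
{"method": "play_rows", "body": {
  "motion": [
    [0, 0, 0, 0.03, 0, 0, 0],
    [0, 0, 0, 0, 0, 0, 0]
  ]
}}

```text
t: 9.93
eef_pos: [0.5454, -0.0642, 0.0543]
tool_rot: [3.141, 0.003, 1.694]
ft_force: [1.8, -9.8, -0.1]
gripper_width: 0.0001
finger_force: 4.8
```

Run:
```python
from h import *
sd=snapshot("side");u,v=proj("side",[.535,.04,.05])[0].astype(int)
c=sd[v-60:v+60,u-80:u+80];w=snapshot("wrist")
cv2.imwrite("pics/w3.png",np.hstack([cv2.resize(w,(400,300)),cv2.resize(c,(400,300),interpolation=2)]))
```

```text
(no output)
```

View pics/w3.png

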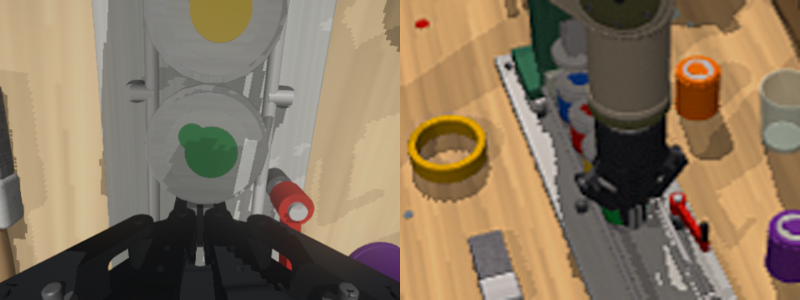

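Call:
{"method": "play_rows", "body": {
  "motion": [
    [0, 0, 0, 0.04, 0, 0, 0],
    [0, 0, 0, 0.02, 0, 0, 0]
  ]
}}

```text
t: 10.28
eef_pos: [0.5452, -0.0637, 0.0546]
tool_rot: [3.14, 0.005, 1.692]
ft_force: [2.0, -15.9, 0.3]
gripper_width: 0.0
finger_force: 7.9
```

The row is home: the push rose from 5 N to 16 N with almost no travel. The tool is 43 mm behind lane zero, as predicted, and the wrist view shows yellow and green touching. I'll back off, lift, go outside the gate knob and lower to knob height.

Call:
{"method": "play_rows", "body": {
  "motion": [
    [0, 0, 0, -0.1, 0, 0, 0],
    [0, 0, 0, -0.4, 0, 0, 0],
    [0, 0, 0, -0.5, 0, 0, 0],
    [0, 0, 0, 0, 0, -0.8, 0],
    [0, 0, 0, 0, 0, -0.8, 0],
    [0, 0, 0, 0, 0, -0.8, 0],
    [0, 0, 0, -0.4, 0.8, 0, 0],
    [0, 0, 0, -0.33, 0.8, 0, 0],
    [0, 0, 0, 0, 0.6, 0, 0],
    [0, 0, 0, 0, 0, 0, 0]
  ]
}}

```text
t: 11.52
eef_pos: [0.6417, -0.1162, 0.149]
tool_rot: [-3.141, -0.0, 1.698]
ft_force: [-0.4, 0.4, -1.2]
gripper_width: 0.0002
finger_force: 0.0
```

Run:
```python
from h import *
np.set_printoptions(precision=3,suppress=True)
w=snapshot("wrist");t=snapshot("top");p=ctrl.get_state()["eef_pos"];print(p)
for c in("wrist","top"):
  for q,z in(("gate_tip",.048),("gate_pivot",.048),("tin_green",.012)):
    print(c,q,[(np.round(d["pixel"]).tolist(),round(d["p"],2),at(c,d["pixel"],z)) for d in tip_of(c,q)[:2]])
cv2.imwrite("pics/w4.png",np.hstack([cv2.resize(w,(400,300)),cv2.resize(t[140:245,180:320],(400,300),interpolation=2)]))
```

```text
[ 0.64  -0.117  0.149]
wrist gate_tip []
wrist gate_pivot [([207.0, 112.0], 0.58, array([ 0.597, -0.057,  0.048]))]
wrist tin_green [([145.0, 59.0], 0.92, array([ 0.541, -0.024,  0.012])), ([322.0, 211.0], 0.74, array([ 0.701, -0.131,  0.012]))]
top gate_tip []
top gate_pivot [([277.0, 186.0], 0.93, array([ 0.593, -0.048,  0.048]))]
top tin_green [([272.0, 203.0], 0.58, array([ 0.536, -0.034,  0.012]))]
```

View pics/w4.png

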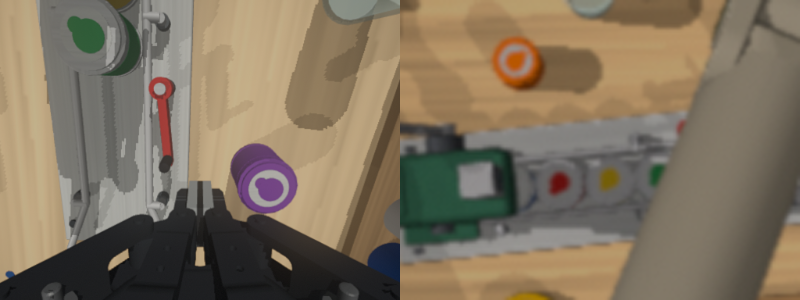

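The wrist view shows the gate knob at (166,162), just left of the fingertips at (200,190), and the purple tin clear to the right at (265,180). I'll lower here and sweep the gate in along its arc.

Call:
{"method": "play_rows", "body": {
  "motion": [
    [0, 0, 0, -0.15, 0, 0.6, 0],
    [0, 0, 0, 0, 0, 0.6, 0],
    [0, 0, 0, 0, 0, 0.58, 0],
    [0, 0, 0, 0, 0, 0, 0],
    [0, 0, 0, 0, -0.1, 0, 0],
    [0, 0, 0, 0, -0.15, 0, 0],
    [0, 0, 0, 0, -0.15, 0, 0],
    [0, 0, 0, 0, -0.15, 0, 0]
  ]
}}

```text
t: 12.92
eef_pos: [0.6196, -0.1256, 0.0794]
tool_rot: [3.14, 0.0, 1.696]
ft_force: [1.0, -0.1, 1.4]
gripper_width: -0.0
finger_force: 0.5
```

Call:
{"method": "play_rows", "body": {
  "motion": [
    [0, 0, 0, 0, -0.15, 0, 0],
    [0, 0, 0, 0, -0.15, 0, 0],
    [0, 0, 0, 0.02, -0.14, 0, 0],
    [0, 0, 0, 0.05, -0.14, 0, 0],
    [0, 0, 0, 0.05, -0.14, 0, 0]
  ]
}}

```text
t: 13.55
eef_pos: [0.5901, -0.1241, 0.0786]
tool_rot: [-3.141, 0.0, 1.697]
ft_force: [0.9, -0.2, 0.6]
gripper_width: 0.0003
finger_force: 0.4
```

About 1 N on the fingers, so the gate is following. I'll continue along the arc.

Call:
{"method": "play_rows", "body": {
  "motion": [
    [0, 0, 0, 0.06, -0.12, 0, 0],
    [0, 0, 0, 0.06, -0.12, 0, 0],
    [0, 0, 0, 0.06, -0.11, 0, 0],
    [0, 0, 0, 0.1, -0.1, 0, 0],
    [0, 0, 0, 0.1, -0.09, 0, 0],
    [0, 0, 0, 0.1, -0.08, 0, 0],
    [0, 0, 0, 0.12, -0.07, 0, 0],
    [0, 0, 0, 0.12, -0.07, 0, 0],
    [0, 0, 0, 0.12, -0.06, 0, 0]
  ]
}}

```text
t: 14.68
eef_pos: [0.5535, -0.0946, 0.0786]
tool_rot: [-3.141, -0.0, 1.697]
ft_force: [-0.9, -0.8, 0.5]
gripper_width: -0.0001
finger_force: 0.5
```

Run:
```python
from h import *
s=ctrl.get_state();print(s["eef_pos"],s["ft_force"])
w=snapshot("wrist");cv2.imwrite("pics/w5.png",w)
```

```text
[ 0.55349617 -0.09459758  0.07863448] [-0.91684838 -0.75474483  0.51117615]
```

View pics/w5.png

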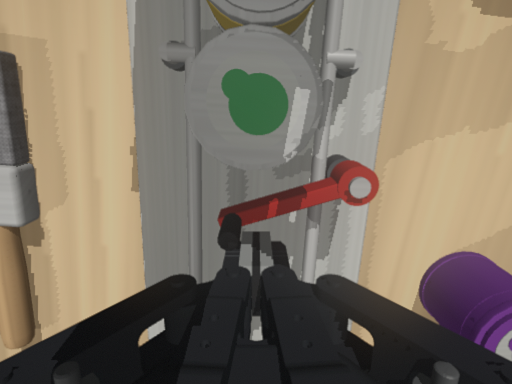

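The gate has about 15° left, with the knob at (230,228) ahead of the left finger. I'll ease it shut.

Call:
{"method": "play_rows", "body": {
  "motion": [
    [0, 0, 0, 0.08, -0.08, 0, 0],
    [0, 0, 0, 0.08, -0.08, 0, 0],
    [0, 0, 0, 0.08, -0.06, 0, 0],
    [0, 0, 0, 0.07, 0, 0, 0],
    [0, 0, 0, 0.06, 0, 0, 0]
  ]
}}

```text
t: 15.35
eef_pos: [0.5428, -0.0814, 0.0786]
tool_rot: [-3.141, -0.0, 1.696]
ft_force: [-0.9, -0.3, 0.1]
gripper_width: 0.0002
finger_force: 0.5
```

Call:
{"method": "play_rows", "body": {
  "motion": [
    [0, 0, 0, 0.04, 0, 0, 0],
    [0, 0, 0, 0.03, 0, 0, 0]
  ]
}}

```text
t: 15.6
eef_pos: [0.5426, -0.0786, 0.0786]
tool_rot: [-3.141, 0.0, 1.696]
ft_force: [-1.1, -1.5, -1.1]
gripper_width: -0.0004
finger_force: 0.4
```

Call:
{"method": "play_rows", "body": {
  "motion": [
    [0, 0, 0, 0.04, 0, 0, 0],
    [0, 0, 0, 0.03, 0, 0, 0]
  ]
}}

```text
t: 15.85
eef_pos: [0.5425, -0.0778, 0.0787]
tool_rot: [3.141, 0.003, 1.695]
ft_force: [1.3, -9.3, -2.9]
gripper_width: 0.0003
finger_force: 4.3
```

Call:
{"method": "play_rows", "body": {
  "motion": [
    [0, 0, 0, 0.03, 0, 0, 0],
    [0, 0, 0, 0.03, 0, 0, 0]
  ]
}}

```text
t: 16.1
eef_pos: [0.5424, -0.0774, 0.0789]
tool_rot: [3.141, 0.005, 1.693]
ft_force: [3.0, -14.0, -6.0]
gripper_width: 0.0003
finger_force: 7.2
```

The force rose from 1 N to 14 N with no travel, so the gate is on its stop. I'll back straight off, lift, and check.

Call:
{"method": "play_rows", "body": {
  "motion": [
    [0, 0, 0, -0.1, 0, 0, 0],
    [0, 0, 0, -0.4, 0, 0, 0],
    [0, 0, 0, -0.6, 0, 0, 0],
    [0, 0, 0, -0.5, 0, -0.8, 0],
    [0, 0, 0, -0.5, 0, -1, 0],
    [0, 0, 0, -0.5, 0, -1, 0],
    [0, 0, 0, 0, 0, -1, 0],
    [0, 0, 0, 0, 0, -1, 0],
    [0, 0, 0, 0, 0, 0, 0]
  ]
}}

```text
t: 17.23
eef_pos: [0.5565, -0.1781, 0.2742]
tool_rot: [3.136, 0.002, 1.696]
ft_force: [0.3, 0.3, -0.3]
gripper_width: 0.0001
finger_force: 0.0
```

Run:
```python
from h import *
w=snapshot("wrist");sd=snapshot("side");u,v=proj("side",[.535,.04,.05])[0].astype(int)
c=sd[v-60:v+60,u-80:u+80]
cv2.imwrite("pics/w6.png",np.hstack([cv2.resize(w,(400,300)),cv2.resize(c,(400,300),interpolation=2)]))
O=np.array([.595,-.056])
U=np.array([-.126,.992]);V=np.array([.992,.126])
for q,z in(("gate_tip",.048),("gate_pivot",.048),("tin_green",.012),("tin_yellow",.012)):
  for d in tip_of("wrist",q)[:2]:
    p=at("wrist",d["pixel"],z)[:2]-O;print(q,np.round(d["pixel"]),round(d["p"],2),"lane",round(p@V+.05,3),round(p@U-.04,3))
```

```text
gate_tip [245.  56.] 0.92 lane -0.017 -0.037
gate_tip [121.  95.] 0.47 lane -0.149 -0.075
gate_pivot [308.  58.] 0.74 lane 0.048 -0.039
tin_green [373. 140.] 0.77 lane 0.137 -0.126
tin_green [261.  23.] 0.59 lane -0.001 0.002
```

View pics/w6.png

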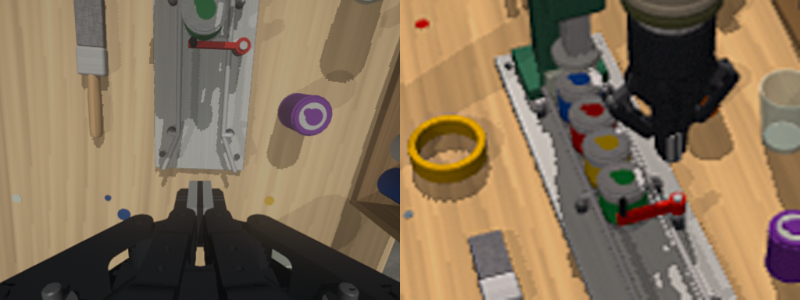

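The side view shows all four tins closed up under the press, with the gate straight across behind green. The gate tip measures lane (−17, −37) mm against the expected (−15, −40), and the other things stand where they were. Handing in.

```bash
python3 -c "
from workcell import workorder
print(workorder.finish_job())"
```

```text
the job is handed in; nothing more can be done
None
```

I pushed the row of four tins home against the end stop, closed up, swung the red gate fully shut behind the green tin, and handed the job in at about 17 s; no verdict came back.

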